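# Open the window vent at its interlocked lever box

## Robot

A 6-joint arm with a two-finger parallel gripper is mounted at the origin on the work surface. World frame = base frame: x ahead of the robot, y to its left, z up, the work surface at z = 0. Lengths are in mm, angles in degrees, forces in N, time in s.
With the tool pointing down it reaches from about 350 to 850 mm from the base axis. Payload 8.1 kg.
Tool frame: the origin (TCP) lies at the very end of the fingers, on their centre line; the grasp point (between the pads) lies r.tcp_to_grasp behind it (r.tcp_to_grasp is the distance from the TCP to the grasp point, in mm); z points along the fingers, y is the line along which they close (so a half turn about z gives the same grasp; the last joint's range is limited). The gripper opens to 85 mm and grips with 20 to 120 N. Pads are 22 mm wide; open, the fingers measure 114 mm over their backs; the gripper's body (76 mm by 85 mm) begins 54 mm behind the grasp point. The pads swing forward as they close: fully open they stand 13 mm farther back than shut.
Start: joints at [-75.653, 7.471, 85.268, -0, 87.261, -4.893], TCP at [197.735, -566.486, 192.892] pointing down, gripper open.
Joint ranges: [-169.43, 169.43], [-51.17, 129.36], [1.28, 143.12], [-76.62, 256.62], [0, 156.53], [-152.29, 152.29]. Speed limits (degrees/s): [136.94, 136.94, 159.86, 180, 180, 180].

## Interface

Orientations are given as [roll, pitch, yaw] about the fixed x, y, z axes, in that order (R = Rz(yaw) Ry(pitch) Rx(roll)).
In Python, from bench import r gives the robot as it stands.
- The arm moves only by the shell command python3 -m handwheel 'ROWS' [OPENING] [FORCE]. ROWS is JSON, a list of rows, each a list of 4 numbers: the shift along the tool's x, y, z in m, then the turn about the tool's z in degrees. A call has 1 to 10 rows; each row shifts and turns the commanded pose from where the row before left it, along the tool's axes as they then stand; what a row does not reach is not made up. A row lasts 1/10 s, in which the tool goes at most 50 mm and 8.59 degrees, less where a joint would pass 70% of its speed; a pose out of reach is approached as far as the arm can. A call is refused whole if a number of a shift passes 0.05 or a number of a turn 8.59, either way. A call with a gripper value outside its range is refused whole. OPENING is the finger opening in m, from 0 to 0.0854, set as the call begins (- or left out, the last holds). The fingers move at their own pace and stop on an object; FORCE is the grip in N (left out, the last holds). Time passes only in rows, so rows that do not move let the fingers close. It gives the time, the measured TCP pose, the force, the opening and the grip force at its end, in the units of the state.
- r.sense(): the state, without advancing time (a new reading comes with each control period).
- r.snapshot(name): name is "side" or "top"; returns the picture (420x560x3 uint8, red, green, blue); there is no depth.
- r.camera_params(name): a dict with "fx", "fy", "cx", "cy" (pixels), "R" (3x3) and "t" (3): a world point X has camera coordinates R X + t. Camera axes: x right, y down, z forward; pixel columns grow to the right and rows downward; lengths in mm; the calibration is good to about 2 mm. A picture is of the moment at which its call begins. camera_params takes no time and is no camera call.
- r.hand_in(): hands the job in; it is judged then, once.
The state is a dict: "time": time; "joint_pos": joint angles; "qd": joint speeds; "joint_efforts": joint torques, N m; "tool_pos": TCP position; "tcp_rot": TCP orientation; "ft_force": force on the tool from outside, world axes, zero at the start; "wrist_torque": the same for the moment, N m; "finger_gap": finger opening in mm; "grip_force": force on a finger pad.
Only numpy, scipy, OpenCV 4.12 (cv2) and the standard library are available. Lean on these libraries where they do the work, as an engineer would, in place of code of your own. Each camera call takes 0.05 s, during which the arm holds its last target. There are 200 camera calls.

## Task

Air the kitchenette with the three-lever window control box. First swing the bolt lever (at the end of the row, its flat steel tongue lying across its neighbour) sideways, away from its neighbour and fully over; only then is the middle lever, the vent lever, free: swing that fully over to its other side. Leave both thrown, and leave the third lever (blind, with the flat paddle) where it stands.

Things in the scene. Friction and masses are not known exactly. Their poses are not given: they have to be found in the camera images.
- bank: White steel box fixed to the counter, 130 (x) by 300 (y) by 50 mm high, foot plate 150 by 320 mm; origin at its underside's centre, z up. Along y stand three levers: 10 mm rods, black grip centred 85 mm from a hinge axis 60 mm above the counter. Each turns 1.0 rad between stops (0.5 rad off vertical each way), stays where left, yields to 2 N at the grip: shut fingers can push it.
- bolt (a joint): Bolt lever, rad. 0 (start 0 to 0.1): leans to the box's +y, towards the vent lever; 1.0: fully over to -y, grip then at box y = -121 mm. Hinge axis along x at y = -80 mm. Its level tongue, 8 by 12 mm, at x = 0, 82 mm up, y = -86 to +25 mm, stands just on the +x side of the vent rod and rigidly blocks it; throwing the bolt lever lifts it up and clear.
- bolt_grip (a point): Centre of the bolt lever's grip, an upright cylinder 20 mm thick, 34 mm long, at the -y end of the row; at joint 0 at box x = 42, y = -39, z = 135 mm. The rod too lies at x = 42 mm.
- vent (a joint): Vent lever, rad. 0 (start 0 to 0.05): leans to the box's -x, towards the robot; 1.0: fully over to +x, grip then at box x = +41 mm. Hinge axis along y at x = 0, y = +10 mm. Blocked by the tongue until the bolt lever is over.
- vent_grip (a point): Centre of the vent lever's grip, a 24 mm ball, middle of the row; at joint 0 at box x = -41, y = 10, z = 135 mm.
- blind_grip (a point): Centre of the blind lever's grip, a flat paddle 28 mm wide, 36 mm long, at the +y end of the row: box y = 95 mm, hinge axis along y at x = 0. It may start anywhere in its swing along x and must stay there.

How it is judged (in metres and radians):
On the way:
1. the bolt lever is fully over while the vent lever still stands on its first side (value of joint bolt above 0.8 rad and value of joint vent below 0.5 rad), for 0.2 s.
At the end, for the whole second after the job is handed in: The bolt lever and the vent lever both stand fully over (within 0.2 rad of their far stops), and the blind lever's grip is within 15 mm of where it started (value of joint each of bolt, vent above 0.8 rad and distance of blind_grip from where it was at the start of the episode below 0.015 m); the robot touches nothing.
It fails at once if the blind lever was thrown or shifted (its grip moved more than 25 mm) (distance of blind_grip from where it was at the start of the episode above 0.025 m).
It also fails if it takes over 38 s, if anything falls off the work surface, if the arm or the gripper's body presses on something with over 40 N, if the wrist force passes 120 N, or if a joint passes its speed limit or range.

## Working session

There is one attempt and no reset: what is moved stays moved. The work goes in short steps, Python scripts to look and compute and a shell command to move; the robot and the scene stay as the last step left them, time stands still between calls to the robot, and variables do not carry over. Pictures are saved under pics/ and viewed, at most 10 in all, crops included, and the job is handed in when it is done.

```bash
mkdir -p pics
python3 - <<'E'
from bench import r
import cv2
for n in("top","side"):
    cv2.imwrite(f"pics/{n}0.png",r.snapshot(n)[:,:,::-1]); p=r.camera_params(n); print(n,p)
print(r.sense(), r.tcp_to_grasp)
E
```

```text
top {'fx': 411.7074245098731, 'fy': 411.7074245098731, 'cx': 277.5341491385953, 'cy': 208.53461178070592, 'R': array([[ 0.02111497, -0.99977648,  0.00107044],
       [-0.98234253, -0.02094583, -0.18591511],
       [ 0.18589598,  0.00287405, -0.98256523]]), 't': array([ -4.75780037, 548.39532564, 776.62981521])}
side {'fx': 470.45051218704384, 'fy': 470.45051218704384, 'cx': 276.89046267034206, 'cy': 211.43823851983086, 'R': array([[-0.87411529, -0.4856348 ,  0.00901706],
       [-0.26364904,  0.45879838, -0.84852415],
       [ 0.40793584, -0.74408527, -0.52907983]]), 't': array([471.4944486 , 246.44231653, 873.54815421])}
{'time': 0.1, 'joint_pos': array([-7.56552954e+01,  7.50904033e+00,  8.53241042e+01, -7.05331363e-04,
        8.72613911e+01, -4.89283266e+00]), 'qd': array([-0.00463994, -0.04512028, -0.17448281,  0.07045768, -0.00059023,
       -0.05930932]), 'joint_efforts': array([ 1.24604074e-03, -5.70952392e+01, -5.01941621e+01, -2.88493402e-04,
        8.16798827e-03, -1.70771369e-05]), 'tool_pos': array([ 197.57023531, -565.94412796,  191.9573269 ]), 'tcp_rot': array([-1.79905749e+02, -7.36125155e-03,  1.92375655e+01]), 'ft_force': array([ 0.56838528,  0.59340659, -0.03015072]), 'wrist_torque': array([-0.01860318, -0.00369907, -0.00840784]), 'grip_force': 0.0, 'finger_gap': 85.47247730209271} 18.700000000000003
```

View pics/top0.png

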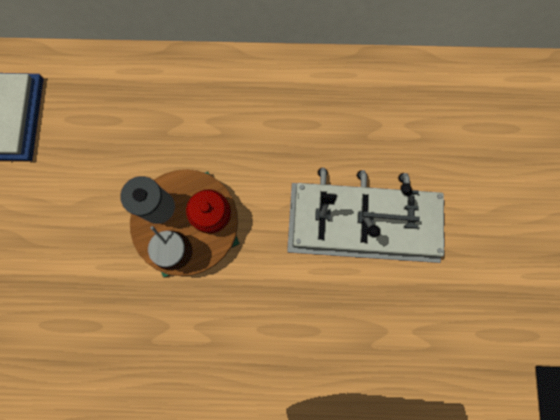

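View pics/side0.png

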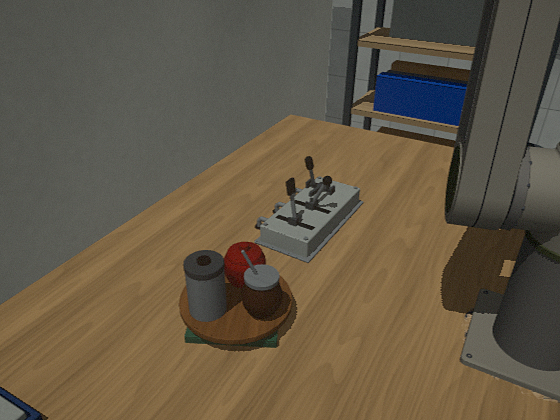

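The top view shows the bank with blind grip near (329,198), vent ball near (374,230), bolt grip near (407,188), tongue from (365,217) to (412,218). In the side view: blind (292,187), vent (327,181), bolt (309,162). The tray with jars is to the bank's left.

```bash
cat > h.py <<'E'
from bench import r
import cv2, numpy as np
def ray(n,u,v,z):
    p=r.camera_params(n);R=np.array(p["R"]);t=np.array(p["t"])
    c=-R.T@t; d=R.T@np.array([(u-p["cx"])/p["fx"],(v-p["cy"])/p["fy"],1.])
    return c+d*(z-c[2])/d[2]
def tri(a,b):
    A=[];B=[]
    for n,(u,v) in(("top",a),("side",b)):
        p=r.camera_params(n);R=np.array(p["R"]);t=np.array(p["t"]);x=(u-p["cx"])/p["fx"];y=(v-p["cy"])/p["fy"]
        A+=[R[0]-x*R[2],R[1]-y*R[2]];B+=[x*t[2]-t[0],y*t[2]-t[1]]
    s=np.linalg.lstsq(np.array(A),np.array(B),rcond=None);return s[0].round(1)
E
python3 - <<'E'
from h import *
im=cv2.imread("pics/top0.png"); hsv=cv2.cvtColor(im,cv2.COLOR_BGR2HSV)
m=((hsv[...,1]<60)&(hsv[...,2]>120)).astype(np.uint8); m[:,:280]=0;m[:170]=0;m[270:]=0;m[:,455:]=0
m=cv2.morphologyEx(m,cv2.MORPH_OPEN,np.ones((5,5)))
c=max(cv2.findContours(m,0,2)[0],key=cv2.contourArea); rc=cv2.minAreaRect(c);b=cv2.boxPoints(rc);print(rc,b)
P=np.array([ray("top",*q,50)[:2] for q in b]);print(P,P.mean(0))
for k,a,s in(("blind",(329,198),(292,187)),("vent",(374,230),(327,181)),("bolt",(407,188),(309,162))): print(k,tri(a,s),ray("top",*a,135))
a=cv2.resize(im[160:275,280:455],None,fx=4.5,fy=4.5,interpolation=2)
cv2.imwrite("pics/c1.png",a[:600,:800])
s=cv2.imread("pics/side0.png")[140:270,245:375];cv2.imwrite("pics/c2.png",cv2.resize(s,None,fx=4.5,fy=4.5,interpolation=2))
E
```

```text
((367.30059814453125, 218.6414337158203), (155.3551025390625, 62.81630325317383), 3.9451863765716553) [[287.64618 244.63078]
 [291.96808 181.96333]
 [446.95502 192.65208]
 [442.63312 255.31953]]
[[ 476.27514911  -14.69289495]
 [ 604.42010316  -21.38902629]
 [ 588.79166005 -336.36318026]
 [ 461.65274808 -320.80863745]] [ 532.7849151  -173.31343474]
blind [551.1 -86.4 139.6] [553.99289485 -86.27950033 135.        ]
vent [ 496.9 -167.6  131.8] [ 497.19567498 -166.58599048  135.        ]
bolt [ 574.1 -227.7  138.2] [ 575.67160689 -228.462201    135.        ]
```

View pics/c1.png

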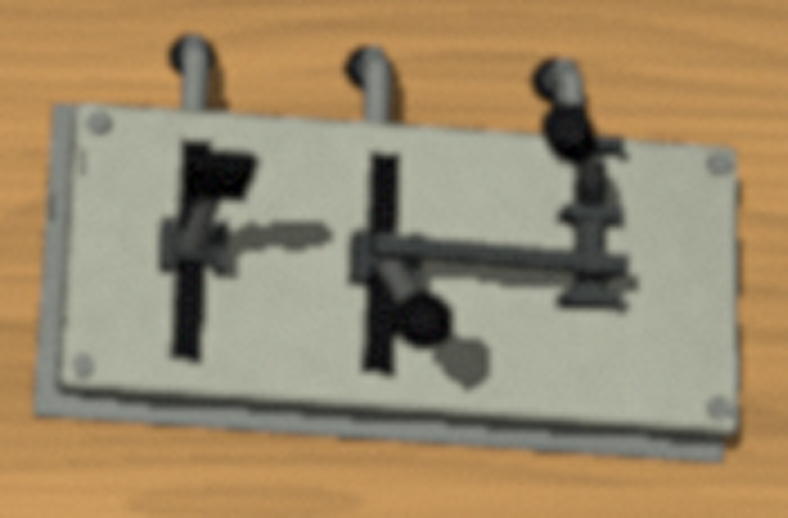

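View pics/c2.png

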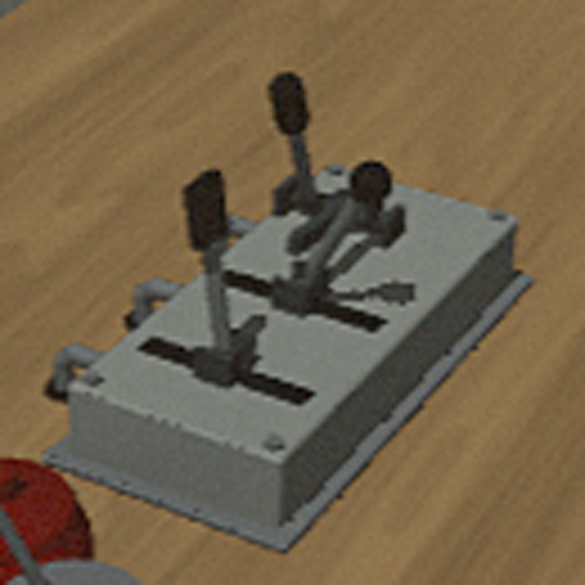

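Crops: top-face corners at crop (78,104), (738,148), (738,432), (60,387); grips at blind (225,175), vent (425,320), bolt (570,133). In the side crop: bolt (288,104), vent (370,182), blind (205,210).

Run:
```python
from h import *
f=lambda x,y:(280+(x-1.75)/4.5,160+(y-1.75)/4.5); g=lambda x,y:(245+(x-1.75)/4.5,140+(y-1.75)/4.5)
P=np.array([ray("top",*f(*q),50)[:2] for q in((78,104),(738,148),(738,432),(60,387))]);print(P.round(1))
print([np.linalg.norm(P[i]-P[i-1]).round(1) for i in range(4)])
o=P.mean(0); ex=(P[0]+P[1]-P[2]-P[3]); ey=P[0]+P[3]-P[1]-P[2]
ax=np.arctan2(ex[1],ex[0]);ay=np.arctan2(-ey[0],ey[1]);print("o",o,np.degrees([ax,ay]))
a=ay; R=np.array([[np.cos(a),-np.sin(a)],[np.sin(a),np.cos(a)]])
for k,p,s in(("blind",(225,175),(205,210)),("vent",(425,320),(370,182)),("bolt",(570,133),(288,104))):
    t=tri(f(*p),g(*s)); w=ray("top",*f(*p),137);print(k,t,"box",(R.T@(t[:2]-o)).round(1),"plane",(R.T@(w[:2]-o)).round(1))
s=r.sense();yaw=np.radians(s["tcp_rot"][2]);print(s["time"])
def pt(x,y): return o+R@[x,y]
for n,q in(("boltstart",(42,-5)),("boltend",(42,-121)),("ventstart",(-70,10)),("ventend",(41,10))): print(n,pt(*q).round(1))
```

```text
[[ 603.   -31.6]
 [ 589.  -329.6]
 [ 461.1 -322.7]
 [ 474.6  -25.2]]
[np.float64(128.6), np.float64(298.4), np.float64(128.0), np.float64(297.8)]
o [ 531.92002027 -177.26851458] [-2.95211254 -2.64521856]
blind [552.7 -86.4 140.4] box [16.6 91.7] plane [16.6 91. ]
vent [ 496.1 -166.6  134.9] box [-36.3   9. ] plane [-36.8   9.4]
bolt [ 573.4 -226.4  136.7] box [ 43.7 -47.2] plane [ 43.3 -47.2]
0.1
boltstart [ 573.6 -184.2]
boltend [ 568.3 -300.1]
ventstart [ 462.5 -164. ]
ventend [ 573.3 -169.2]
```

```bash
python3 -m handwheel '[[0,0,-0.01,7.35],[0,0,-0.01,7.35],[0,0,-0.01,7.3],[0.024,-0.0267,0,0],[0.024,-0.0267,0,0],[0.024,-0.0267,0,0],[0.024,-0.0267,0,0],[0.024,-0.0267,0,0],[0.024,-0.0267,0,0],[0.024,-0.0267,0,0]]' 0
python3 -m handwheel '[[0.024,-0.0267,0,0],[0.024,-0.0267,0,0],[0.024,-0.0267,0,0],[0.024,-0.0267,0,0],[0.024,-0.0267,0,0],[0.024,-0.0267,0,0],[0.024,-0.0267,0,0],[0.024,-0.0267,0,0],[0,0,0,0],[0,0,0,0]]' 0
python3 - <<'E'
from h import *
s=r.sense();print(s["tool_pos"],s["tcp_rot"],s["finger_gap"],s["time"],s["ft_force"])
a=np.radians(-2.8);R=np.array([[np.cos(a),-np.sin(a)],[np.sin(a),np.cos(a)]]);print("box",R.T@(s["tool_pos"][:2]-[532,-177]))
cv2.imwrite("pics/s2.png",r.snapshot("side")[:,:,::-1])
E
```

```text
time: 1.1
tool_pos: [375.2, -386.5, 222.5]
tcp_rot: [-180.0, 0.0, -2.8]
ft_force: [-0.7, 0.1, -0.4]
finger_gap: 0.1
grip_force: 0.0
time: 2.1
tool_pos: [576.6, -183.0, 222.1]
tcp_rot: [-180.0, 0.1, -2.7]
ft_force: [-0.3, 0.6, 0.2]
finger_gap: -0.2
grip_force: 0.0
[ 576.58907526 -182.98167624  222.06878692] [-1.79986549e+02  8.54168429e-02 -2.65703843e+00] -0.15067380109783213 2.1 [-0.25055216  0.6241104   0.15526515]
box [44.82804553 -3.79636888]
```

View pics/s2.png

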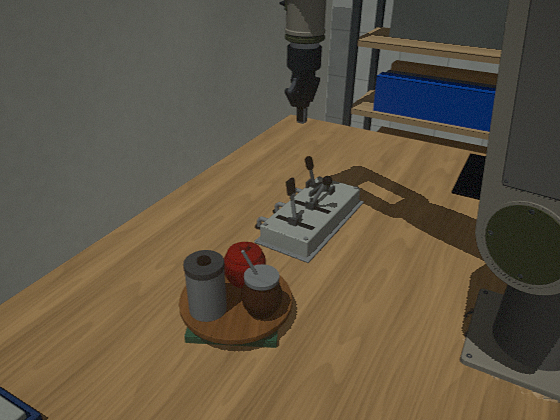

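The closed fingertip is at about (302,122), above the box and beside the bolt grip at (309,163), as intended. Next I descend and push towards box -y (tool +y).

```bash
python3 -m handwheel '[[0,0,0.02,0],[0,0,0.02,0],[0,0,0.02,0],[0,0,0.02,0],[0,0,0.017,0],[0,0,0,0],[0,0.005,0,0],[0,0.005,0,0],[0,0.005,0,0],[0,0.005,0,0]]'
python3 -m handwheel '[[0,0.006,0,0],[0,0.006,0,0],[0,0.006,0,0],[0,0.006,0,0],[0,0.006,0,0],[0,0.006,0,0],[0,0.006,0,0],[0,0.006,0,0],[0,0,0,0]]'
python3 - <<'E'
from h import *
cv2.imwrite("pics/s3.png",cv2.resize(r.snapshot("side")[60:260,230:430,::-1],None,fx=3,fy=3))
E
```

```text
time: 3.15
tool_pos: [576.1, -204.8, 127.0]
tcp_rot: [180.0, -0.1, -2.8]
ft_force: [-0.1, 0.1, 0.3]
finger_gap: -0.3
grip_force: 0.0
time: 4.05
tool_pos: [573.2, -252.6, 125.9]
tcp_rot: [180.0, -0.0, -2.8]
ft_force: [-0.9, 0.0, 0.6]
finger_gap: 0.2
grip_force: 0.0
```

View pics/s3.png

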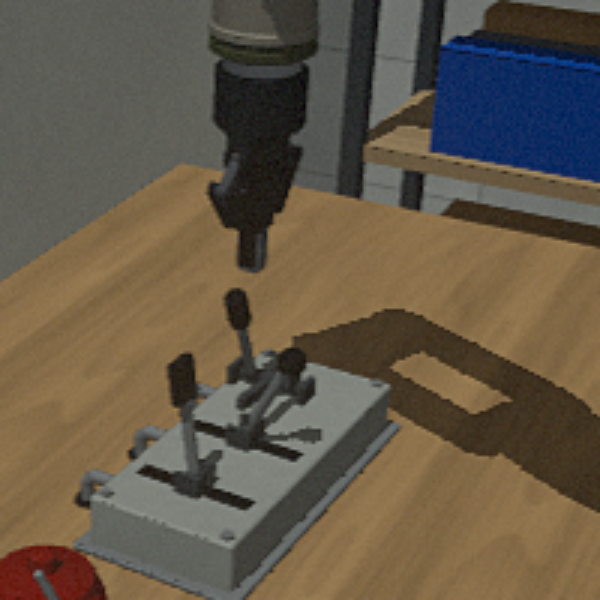

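Run:
```python
from h import *
X=r.sense()["tool_pos"];print(X)
for n in("top","side"):
    p=r.camera_params(n);c=p["R"]@X+p["t"];print(n,p["fx"]*c[0]/c[2]+p["cx"],p["fy"]*c[1]/c[2]+p["cy"])
cv2.imwrite("pics/t3.png",cv2.resize(r.snapshot("top")[100:300,250:500,::-1],None,fx=3,fy=3))
```

```text
[ 573.25466661 -252.1083263   125.8400612 ]
top 418.34623479336784 190.71042216799611
side 312.8790480755921 162.7464106854036
```

View pics/t3.png

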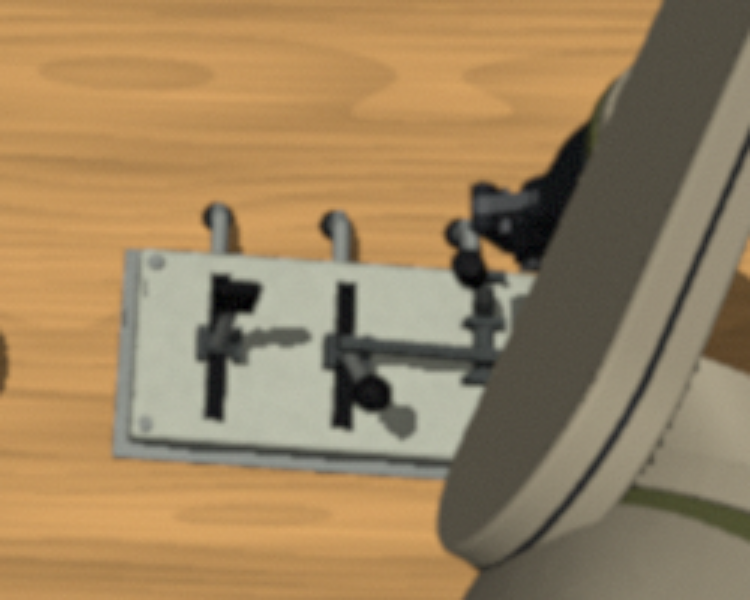

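The bolt did not move. The fingertip shows at about side pixel (313,150), but the reported TCP projects to (313,163). I'll measure the discrepancy from background-difference silhouettes.

Run:
```python
from h import *
for n,(v0,v1,u0,u1) in(("top",(155,200,398,440)),("side",(110,165,295,335))):
    a=r.snapshot(n)[:,:,::-1].astype(int);b=cv2.imread(f"pics/{n}0.png").astype(int)
    g=a.max(2); d=(abs(a-b).max(2)>30)
    print(n,u0)
    for v in range(v0,v1,2 if n=="side" else 2): print(v,"".join("." if not d[v,u] else "%x"%(g[v,u]//16) for u in range(u0,u1)))
X=np.array([576.6,-183,222]);p=r.camera_params("side");c=p["R"]@X+p["t"];print(p["fx"]*c[0]/c[2]+p["cx"],p["fy"]*c[1]/c[2]+p["cy"])
b=p["t"];print(p["fx"]*b[0]/b[2]+p["cx"],p["fy"]*b[1]/b[2]+p["cy"])
```

```text
top 398
155 ...................................5211111
157 .................................842111111
159 ............................86542111111111
161 .........75444567.........5311111111101111
163 ........74222221235568...63222321111111111
165 ........7434444444445455445443321111111112
167 ........8445555545544445544433221111111123
169 ........8545555444444443332211211111111134
171 ........8533433222222111111111111111101345
173 ........6322222211233211221000110000113455
175 .........212221111344311011100011100134555
177 ..........31111000222211111101001101245555
179 ...........5653100001111111111010012455555
181 ...............863100011111111000124455555
183 ..................853211011110000234555554
185 ......................74100111112445555555
187 .......................7522233334555554555
189 ........................963332344555555554
191 ..............................755555555555
193 ..............................655555555555
195 .............................6555555555555
197 ............................65555555555555
199 .......................7655555555555555555
side 295
11
[... 632 characters left out ...]
..............5122223423................
140 ..............4122213423................
142 ..............3222123325................
144 ..............2222123324................
146 ..............212222332.................
148 ..............2122123325................
150 .................43335..................
152 ........................................
154 ........................................
156 ........................................
158 ........................................
160 ........................................
162 ........................................
164 ........................................
301.23863646966083 137.20344371414654
530.8144206868998 344.16007357408273
```

Run:
```python
from h import *
print(r.sense()["tool_pos"])
for t in((412,171),(410,176),(414,168),(407,170)):
  print(t,tri(t,(313.5,149)), [ray("top",*t,z)[:2].round() for z in(126,150)])
```

```text
[ 573.34800389 -251.48845949  125.88403121]
(412, 171) [ 580.5 -229.5  176. ] [array([ 611., -242.]), array([ 604., -234.])]
(410, 176) [ 574.3 -224.   178.5] [array([ 601., -238.]), array([ 594., -230.])]
(414, 168) [ 584.8 -234.4  173.7] [array([ 616., -246.]), array([ 609., -238.])]
(407, 170) [ 578.6 -219.9  180.9] [array([ 612., -233.]), array([ 605., -225.])]
```

```bash
python3 -m handwheel '[[0,0,-0.025,0],[0,0,-0.025,0],[0,0,-0.025,0],[0,0,-0.025,0],[0,-0.025,0,0],[0,-0.025,0,0],[0,-0.025,0,0],[0,-0.025,0,0],[0,0,0,0],[0,0,0,0]]'
python3 - <<'E'
from h import *
s=r.sense();X=s["tool_pos"];print(X,s["joint_pos"],s["tcp_rot"])
ims=[]
for n in("top","side"):
    p=r.camera_params(n);c=p["R"]@X+p["t"];u,v=p["fx"]*c[0]/c[2]+p["cx"],p["fy"]*c[1]/c[2]+p["cy"];print(n,u,v)
    im=r.snapshot(n)[:,:,::-1].copy();cv2.imwrite(f"pics/{n}4.png",im)
    im=cv2.resize(im[int(v)-50:int(v)+50,int(u)-50:int(u)+50],None,fx=4,fy=4,interpolation=2);ims.append(im);print(int(u)-50,int(v)-50)
cv2.imwrite("pics/v4.png",np.hstack(ims))
print([tri(t,(313.5,149)) for t in((420,183),(421,185),(419,181))])
E
```

```text
time: 5.25
tool_pos: [578.3, -151.3, 226.0]
tcp_rot: [180.0, -0.0, -2.7]
ft_force: [0.3, -0.1, 0.2]
finger_gap: -0.1
grip_force: 0.0
[ 578.25451563 -151.27521494  226.0337094 ] [-1.95636860e+01  6.43584245e+00  8.29474780e+01 -1.57732750e-02
  9.05991424e+01  7.31037644e+01] [ 1.79979812e+02 -1.21960103e-02 -2.66761556e+00]
top 376.4385297047741 172.12849406813888
326 122
side 294.6158307411939 140.08023456576976
244 90
[array([ 572.8, -241.3,  170. ]), array([ 571.3, -242.5,  169.4]), array([ 574.4, -240.1,  170.5])]
```

View pics/v4.png

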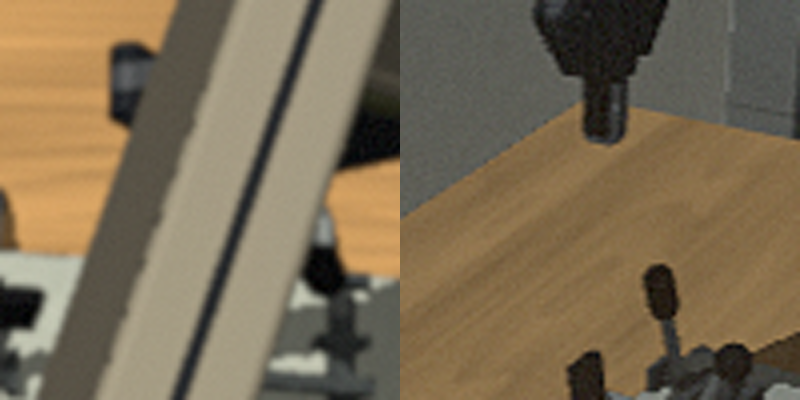

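In the top crop the arm hides the fingertip. In the side crop the tip is at pixel (295,125), against (294.6,140) predicted. At both poses this fits a real tip about 41 mm above the reported TCP z, so the fingers passed over the grip. I'll descend to reported z ≈ 89 and push again.

```bash
python3 -m handwheel '[[0,0.016,0,0],[0,0.016,0,0],[0,0,0.025,0],[0,0,0.025,0],[0,0,0.025,0],[0,0,0.025,0],[0,0,0.02,0],[0,0,0.017,0],[0,0,0,0],[0,0,0,0]]'
python3 -m handwheel '[[0,0.006,0,0],[0,0.006,0,0],[0,0.006,0,0],[0,0.006,0,0],[0,0.006,0,0],[0,0.006,0,0],[0,0,0,0]]'
python3 - <<'E'
from h import *
a=r.snapshot("side")[:,:,::-1];cv2.imwrite("pics/s5.png",cv2.resize(a[90:240,230:430],None,fx=4,fy=4,interpolation=2)); print(r.sense()["tool_pos"])
E
```

```text
time: 6.35
tool_pos: [576.2, -185.1, 88.9]
tcp_rot: [-180.0, 0.0, -2.8]
ft_force: [0.5, 0.4, 0.3]
finger_gap: 0.0
grip_force: 0.0
time: 7.05
tool_pos: [574.7, -220.8, 88.8]
tcp_rot: [180.0, 0.0, -2.8]
ft_force: [-0.2, 0.2, -0.4]
finger_gap: -0.1
grip_force: 0.0
[ 574.48939165 -220.46221416   88.55011662]
```

View pics/s5.png

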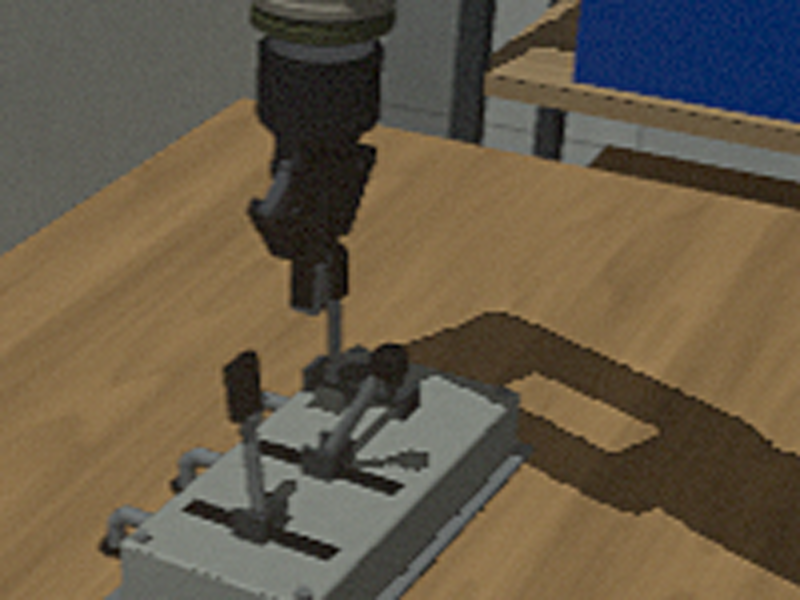

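The fingers now stand against the bolt lever, with its rod visible at crop (334,330) and leaning less, so the push is working. I'll continue to the stop.

```bash
python3 -m handwheel '[[0,0.006,0,0],[0,0.006,0,0],[0,0.006,0,0],[0,0.006,0,0],[0,0.006,0,0],[0,0.006,0,0],[0,0.006,0,0],[0,0.004,0,0],[0,0,0,0]]'
python3 -m handwheel '[[0,0.002,0,0],[0,0.002,0,0],[0,0,0,0]]'
```

```text
time: 8.0
tool_pos: [572.4, -266.5, 88.7]
tcp_rot: [180.0, 0.0, -2.8]
ft_force: [0.3, 0.3, -0.7]
finger_gap: -0.1
grip_force: 0.0
time: 8.3
tool_pos: [572.5, -269.8, 88.9]
tcp_rot: [180.0, -0.0, -2.8]
ft_force: [-0.1, 1.1, 0.7]
finger_gap: -0.2
grip_force: 0.2
```

Only light force so far, so I'll advance in small steps until it rises at the stop.

```bash
python3 -m handwheel '[[0,0.001,0,0],[0,0.001,0,0],[0,0,0,0]]'
python3 -m handwheel '[[0,0.001,0,0],[0,0.001,0,0],[0,0,0,0]]'
python3 - <<'E'
from h import *
for n in("side","top"): cv2.imwrite(f"pics/{n}6.png",r.snapshot(n)[:,:,::-1])
a=cv2.imread("pics/top6.png")[160:275,280:455]; b=cv2.imread("pics/side6.png")[130:250,230:370]
A=cv2.resize(a,(525,345)); B=cv2.resize(b,(560,480)); cv2.imwrite("pics/v6.png",cv2.resize(np.vstack([cv2.resize(a,(456,300)),cv2.resize(b[20:],(456,300))]),None,fx=1,fy=1))
E
```

```text
time: 8.6
tool_pos: [572.4, -271.7, 88.9]
tcp_rot: [180.0, 0.0, -2.8]
ft_force: [-0.2, 0.6, 0.4]
finger_gap: 0.1
grip_force: 0.4
time: 8.9
tool_pos: [572.3, -273.9, 88.9]
tcp_rot: [180.0, -0.0, -2.8]
ft_force: [-0.3, -0.1, -0.4]
finger_gap: -0.2
grip_force: 0.4
```

View pics/v6.png

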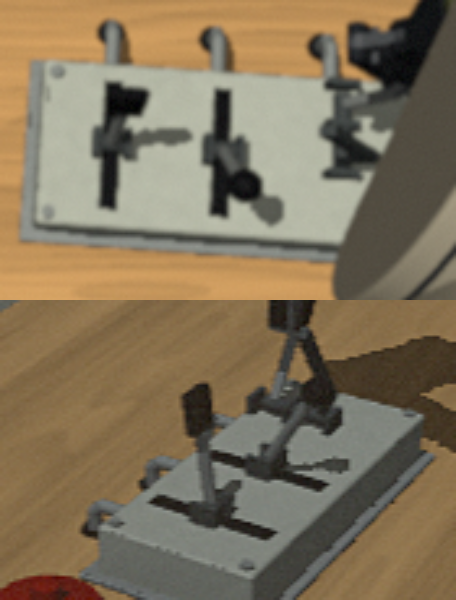

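The tongue has swung up (top crop around (335,130)) and the vent lever still leans to the robot; the bolt isn't at its stop yet, so I keep pushing until I feel it.

```bash
python3 -m handwheel '[[0,0.002,0,0],[0,0.002,0,0],[0,0,0,0]]'|sed -n '1,4p'
python3 -m handwheel '[[0,0.0015,0,0],[0,0.0015,0,0],[0,0,0,0]]'|sed -n '1,4p'
python3 -m handwheel '[[0,0.001,0,0],[0,0.001,0,0],[0,0,0,0]]'|sed -n '1,4p'
```

```text
time: 9.3
tool_pos: [572.1, -276.7, 88.8]
tcp_rot: [-179.9, 0.0, -2.7]
ft_force: [0.5, 5.5, 1.2]
time: 9.6
tool_pos: [572.1, -277.2, 88.6]
tcp_rot: [-179.7, 0.1, -2.7]
ft_force: [-0.6, 15.0, 3.9]
time: 9.9
tool_pos: [572.1, -277.4, 88.5]
tcp_rot: [-179.6, 0.1, -2.6]
ft_force: [-0.9, 21.9, 7.2]
```

Force rises to 22 N: the bolt is at its stop. Now I back off, lift, and go to the -x side of the vent ball.

```bash
python3 -m handwheel '[[0,-0.012,0,0],[0,-0.012,0,0],[0,0,-0.025,0],[0,0,-0.025,0],[0,0,-0.025,0],[0,0,-0.025,0],[-0.025,-0.017,0,0],[-0.025,-0.017,0,0],[-0.025,-0.017,0,0],[-0.025,-0.017,0,0]]' >/dev/null
python3 -m handwheel '[[-0.025,-0.017,0,0],[0,0,0,0],[0,0,0,0]]'
python3 - <<'E'
from h import *
s=r.sense();X=s["tool_pos"]
a=np.radians(-2.8);R=np.array([[np.cos(a),-np.sin(a)],[np.sin(a),np.cos(a)]]);print("box",R.T@(X[:2]-[532,-177]))
n="side";im=r.snapshot(n)[:,:,::-1];cv2.imwrite("pics/side7.png",im)
p=r.camera_params(n);c=p["R"]@(X+[0,0,41])+p["t"];print("pred tip",p["fx"]*c[0]/c[2]+p["cx"],p["fy"]*c[1]/c[2]+p["cy"])
g=im.max(2);b=cv2.imread("pics/side0.png")
d=(abs(im.astype(int)-b).max(2)>30)
for v in range(110,200,3): print(v,"".join("." if not d[v,u] else "%x"%(g[v,u]//16) for u in range(290,380)))
E
```

```text
time: 11.2
tool_pos: [452.4, -167.9, 189.4]
tcp_rot: [179.9, -0.1, -2.8]
ft_force: [-0.3, -1.1, 0.1]
finger_gap: -0.1
grip_force: 0.0
box [-79.93876737   5.16124822]
pred tip 347.6800955768477 146.9682108046489
110 ..................................................2.....1.0..211111112111105..............
113 .........................................................11..1111101111010................
116 ............................................3222...........0.121120112210.................
119 ............................................1112.3.21........12222111110..................
122 .............................................21112111...11...1211211111...................
125 ..............................................31211121211...1211111110....................
128 ...............................................31111111211211112212.......................
131 ................................................311112211122111200........................
134 .....................................................51222112121..........................
137 ..............................
[... 1260 characters left out ...]
...................................
179 ......................876.4...............4...............................................
182 .......................66.5.63............15..............................................
185 .............................2..........235............................................334
188 ......................................4............................335....5..6333344444444
191 ....................88888775....................................5344..34444444444444444444
194 ...................888888........888886...............................53433444444444444444
197 ..............................88888....................................3444444444444444444
```

The tip appears at (348,148), against (347.7,147) predicted with the 41 mm offset, and the bolt grip now stands thrown near (323,154). I descend and push the vent.

```bash
python3 -m handwheel '[[0,0,0.025,0],[0,0,0.025,0],[0,0,0.025,0],[0,0,0.025,0],[0,0,0,0],[0.006,0,0,0],[0.006,0,0,0],[0.006,0,0,0],[0.006,0,0,0],[0,0,0,0]]'|sed -n '1,4p'
python3 -m handwheel '[[0.006,0,0,0],[0.006,0,0,0],[0.006,0,0,0],[0.006,0,0,0],[0,0,0,0]]'|sed -n '1,4p'
python3 -m handwheel '[[0.006,0,0,0],[0.006,0,0,0],[0.006,0,0,0],[0.006,0,0,0],[0,0,0,0]]'|sed -n '1,4p'
```

```text
time: 12.25
tool_pos: [477.5, -169.2, 89.7]
tcp_rot: [180.0, -0.1, -2.7]
ft_force: [0.7, 0.6, -0.3]
time: 12.75
tool_pos: [501.1, -170.1, 88.9]
tcp_rot: [180.0, -0.0, -2.7]
ft_force: [0.1, -0.7, -0.7]
time: 13.25
tool_pos: [525.0, -171.3, 88.9]
tcp_rot: [180.0, -0.0, -2.7]
ft_force: [-0.8, 0.2, -0.5]
```

```bash
python3 -m handwheel '[[0.005,0,0,0],[0.005,0,0,0],[0.005,0,0,0],[0.004,0,0,0],[0,0,0,0]]'|sed -n '1,4p'
python3 -m handwheel '[[0.002,0,0,0],[0.002,0,0,0],[0,0,0,0]]'|sed -n '1,4p'
python3 -m handwheel '[[0.002,0,0,0],[0.001,0,0,0],[0,0,0,0]]'|sed -n '1,4p'
```

```text
time: 13.75
tool_pos: [543.7, -172.2, 88.9]
tcp_rot: [-180.0, -0.0, -2.8]
ft_force: [0.2, -0.6, -0.2]
time: 14.05
tool_pos: [547.3, -172.4, 88.9]
tcp_rot: [180.0, -0.0, -2.8]
ft_force: [-1.3, 0.7, -0.3]
time: 14.35
tool_pos: [549.8, -172.5, 88.8]
tcp_rot: [-180.0, 0.0, -2.8]
ft_force: [-3.1, -0.1, -0.2]
```

```bash
python3 -m handwheel '[[0.0015,0,0,0],[0.0015,0,0,0],[0,0,0,0]]'|sed -n '1,4p'
python3 -m handwheel '[[0.0015,0,0,0],[0.0015,0,0,0],[0,0,0,0]]'|sed -n '1,4p'
python3 -m handwheel '[[0.001,0,0,0],[0.001,0,0,0],[0,0,0,0]]'|sed -n '1,4p'
```

```text
time: 14.65
tool_pos: [550.3, -172.5, 88.5]
tcp_rot: [-180.0, 0.3, -2.8]
ft_force: [-16.5, 0.5, 6.5]
time: 14.95
tool_pos: [550.6, -172.5, 88.2]
tcp_rot: [-179.9, 0.7, -2.8]
ft_force: [-29.3, 1.6, 16.0]
time: 15.25
tool_pos: [550.8, -172.5, 88.1]
tcp_rot: [-179.9, 0.9, -2.8]
ft_force: [-39.0, 2.8, 21.4]
```

Vent is at its stop, at box x ≈ 18 as predicted. I back off, lift, retreat and verify numerically.

```bash
python3 -m handwheel '[[-0.02,0,0,0],[-0.03,0,0,0],[-0.03,0,0,0],[0,0,-0.03,0],[0,0,-0.03,0],[0,0,-0.03,0],[0,0,-0.03,0],[-0.02,0.04,0,0],[-0.02,0.04,0,0],[-0.02,0.04,0,0]]' >/dev/null
python3 -m handwheel '[[-0.015,0.045,0,0],[-0.015,0.045,0,0],[-0.015,0.045,0,0],[-0.015,0.045,0,0],[-0.015,0.045,0,0],[-0.015,0.045,0,0],[0,0,0,0],[0,0,0,0]]'
python3 - <<'E'
from h import *
M={}
for n,w in(("top",(160,275,280,455)),("side",(140,250,245,375))):
    im=r.snapshot(n)[:,:,::-1];cv2.imwrite(f"pics/{n}8.png",im)
    b=cv2.imread(f"pics/{n}0.png");v0,v1,u0,u1=w
    for k,i in(("before",b),("after",im)):
        m=(i[v0:v1,u0:u1].max(2)<(42 if n=="top" else 60)).astype(np.uint8)
        N,_,st,ce=cv2.connectedComponentsWithStats(m)
        print(n,k,[(round(c[0]+u0,1),round(c[1]+v0,1),int(s[4])) for s,c in zip(st[1:],ce[1:]) if s[4]>15])
    p=r.camera_params(n)
    for nm,q in(("bolt",(42,-121,135)),("vent",(41,10,135)),("blind",(16.6,94,140))):
        a=np.radians(-2.8);X=np.array([532.5+np.cos(a)*q[0]-np.sin(a)*q[1],-177+np.sin(a)*q[0]+np.cos(a)*q[1],q[2]])
        c=p["R"]@X+p["t"];print(nm,round(p["fx"]*c[0]/c[2]+p["cx"],1),round(p["fy"]*c[1]/c[2]+p["cy"],1))
E
```

```text
time: 17.05
tool_pos: [309.1, -552.4, 208.5]
tcp_rot: [-180.0, -0.0, -2.9]
ft_force: [-0.8, 0.8, 0.4]
finger_gap: -0.2
grip_force: 0.0
top before [(np.float64(406.7), np.float64(189.6), 103), (np.float64(326.7), np.float64(198.9), 155), (np.float64(364.9), np.float64(202.8), 78), (np.float64(411.0), np.float64(202.5), 22), (np.float64(321.5), np.float64(227.4), 100), (np.float64(368.8), np.float64(230.9), 218), (np.float64(411.8), np.float64(220.8), 19)]
top after [(np.float64(374.4), np.float64(188.6), 96), (np.float64(445.9), np.float64(192.5), 137), (np.float64(326.6), np.float64(199.1), 157), (np.float64(364.4), np.float64(202.1), 63), (np.float64(415.6), np.float64(217.0), 106), (np.float64(321.5), np.float64(227.2), 100), (np.float64(364.1), np.float64(230.2), 114)]
bolt 446.5 192.6
vent 374.4 188.2
blind 328.0 197.6
side before [(np.float64(315.7), np.float64(188.2), 582), (np.float64(290.6), np.float64(187.3), 142), (np.float64(354.0), np.float64(205.2), 27), (np.float64(329.0), np.float64(204.4), 26), (np.float64(295.6), np.float64(220.5), 222), (np.float64(327.6), np.float64(234.2), 46)]
side after [(np.float64(322.0), np.float64(153.4), 79), (np.float64(323.5), np.float64(181.2), 260), (np.float64(298.4), np.float64(172.7), 65), (np.float64(290.5), np.float64(186.5), 133), (np.float64(312.0), np.float64(205.3), 184), (np.float64(295.7), np.float64(220.6), 211), (np.float64(332.7), np.float64(229.1), 21)]
bolt 322.3 153.2
vent 298.4 172.2
blind 289.7 186.9
```

Bolt and vent grips are within a pixel of their fully-over predictions in both views, and the blind grip hasn't moved.

```bash
python3 -c "from bench import r; print(r.hand_in())"
```

```text
the job is handed in; nothing more can be done
None
```

The job is handed in: the bolt lever was thrown first, then the vent lever, both to their stops; the blind lever did not move, and the arm was clear of everything at about 17 s of the 38 s allowed.

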